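Clip the loose tablet back shut

ROBOT

A 6-joint arm with a two-finger parallel gripper is mounted at the origin on the work surface. World frame = base frame: x ahead of the robot, y to its left, z up, the work surface at z = 0. Lengths are in m, angles in degrees, forces in N, time in s.
With the tool pointing down it reaches from about 0.4 to 0.825 m from the base axis. Payload 7 kg.
Tool frame: the origin (TCP) lies on the centre line of the jaws, within the pads' length; the fingertips stand 19 mm ahead of it and the grasp point (between the pads) is the TCP; z points along the fingers, y is the line along which they close (so a half turn about z gives the same grasp; the last joint's range is limited). The gripper opens to 88 mm and grips with 3 to 60 N. Pads are 19 mm wide; open, the fingers measure 130 mm over their backs; the gripper's body (78 mm by 193 mm) begins 47 mm behind the grasp point.
Start: joints at [-49.842, 20.546, 0.682, 0, -70.136, -16.507], TCP at [0.271, -0.618, 0.246] pointing down, gripper open.
Joint ranges: [-176.03, 176.03], [-82.01, 121.73], [-58.28, 71.71], [-173.87, 95.51], [-174.79, -0.11], [-173.66, 173.66]. Speed limits (degrees/s): [136.94, 136.94, 172.46, 180, 180, 180].

INTERFACE

Orientations are given as [roll, pitch, yaw] about the fixed x, y, z axes, in that order (R = Rz(yaw) Ry(pitch) Rx(roll)).
In Python, from plant import * gives the robot as it stands. The module is installed in compiled form; this text tells all that it offers.
- The arm moves only by the tool play_rows, never from a script. Its argument "deltas" is a list of rows, each a list of 6 numbers: the shift along the world's x, y, z scaled (see below), then the turn, a rotation vector about the world's x, y, z scaled (see below). A call has 1 to 10 rows; each row shifts and turns the commanded pose from where the row before left it; what a row does not reach is not made up. The controller multiplies each number of a shift by 800 mm and each number of a turn by 180 degrees. A row lasts 1/10 s, in which the tool goes at most 50 mm and 8.59 degrees, less where a joint would pass 70% of its speed; a pose out of reach is approached as far as the arm can. A call with a number of a shift or a turn outside -1 to 1 is refused whole. A call with a gripper value outside its range is refused whole. "gripper" is the gripper command: -1 is shut, 1 is fully open, values between are in proportion, set as the call begins (left out, the last holds). The fingers move at their own pace and stop on an object; the grip force is fixed at half the most. Time passes only in rows, so rows that do not move let the fingers close. It gives the time, the measured TCP pose, the force, the opening and the grip force at its end, in the units of the state.
- get_obs(): the state, without advancing time (a new reading comes with each control period).
- snapshot(name): name is "scene" or "top" or "wrist"; returns (picture, depth): 384x512x3 uint8, blue, green, red; 384x512 float32, m along the optical axis (not along the pixel's ray), 0 where there is no reading.
- camera_model(name): a dict with "fx", "fy", "cx", "cy" (pixels), "k1" (the pictures are not rectified: a ray, as slopes to the right and down, at radius r is drawn at 1 + k1 r^2 times it, then the intrinsics apply), "world_to_cam" (4x4, takes a point from world to camera coordinates). Camera axes: x right, y down, z forward; pixel columns grow to the right and rows downward; lengths in m; the calibration is good to about 2 mm. A picture is of the moment at which its call begins: read the wrist's pose just before it. camera_model takes no time and is no camera call; for the wrist camera it gives the pose at the moment of the call.
- close_job(): hands the job in; it is judged then, once.
The state is a dict: "clock": time; "joint_pos": joint angles; "qvel": joint speeds; "tau": joint torques, N m; "tool_pos": TCP position; "orientation": TCP orientation; "force": force on the tool from outside, world axes, zero at the start; "moment": the same for the moment, N m; "opening": finger opening in m; "gripper_force": force on a finger pad.
Only numpy, scipy, OpenCV 4.12 (cv2) and the standard library are available. Lean on these libraries where they do the work, as an engineer would, in place of code of your own. Each camera call takes 0.05 s, during which the arm holds its last target. There are 200 camera calls.

TASK

The back panel of the black tablet standing in the white cradle has come loose and gapes at the top. Take the turquoise spring clip off its parking strip and clip it over the middle of the tablet's upper edge, straight and well down, so that its jaws pinch the panel shut; then let go. Leave the orange clip where it is parked.

Things in the scene. Friction and masses are not known exactly. Their poses are not given: they have to be found in the camera images.
- clip: Turquoise spring clip, 78 mm tall, jaws down. Origin midway between jaw tips, lower end; z up, x along the pinch, y along pivot (26 mm wide). Rolled grips (radius 4) at z 74, 52 mm over the outsides: pinch to the stop at 28 mm (7 N) and the jaws open to 34 mm at the tips, 24 mm at the pads' top (z 16); let go, they shut at 5 N. Pivot's underside at z 34 limits how deep an edge enters.
- spare_clip: Orange spring clip, otherwise the same: not to be used. Both start jaws down astride an aluminium strip 8.5 mm thick, edge up at 42 mm over the table, on a grey base 70 x 170 x 6 mm; the strip runs along the clips' y, 80 to 104 mm between them. Both weigh about 50 g.
- tablet_edge (a point): Middle of the upper edge of the matte black, grey-framed tablet fixed upright on its long side in a white cradle (base 90 x 190 x 12 mm); 137 mm over the table. Tablet 200 mm long, 125 high, 8.5 thick with its panel shut, the point at mid thickness. z up, y along the edge, x out of the back, where the loose panel is (screen on the -x side).
- back_panel (a joint): How far the tablet's back panel (black, 2.5 mm thick, hinged along its lower edge) gapes, in rad: 0 shut, about 0.035 as it springs open (its top then stands 4 mm off to +x). Half a newton at the top shuts it; let go, it springs open again.
Things that resemble listed ones, but are neither listed nor needed, are in the scene too. Of the things that look like the clip, the middle-sized one is meant.

How it is judged (in metres and radians):
At the end, for the whole second after the job is handed in: Turquoise clip at rest astride the tablet's upper edge: within 20 mm of its middle, jaw tips 12 mm or more below the edge, within 15 degrees of upright and of square; panel pinched to under 0.012 rad (1.5 mm at the top). Orange clip within 20 mm of where it was (y of clip in the frame of tablet_edge between -0.02 and 0.02 m and x of clip in the frame of tablet_edge between -0.012 and 0.012 m and z of clip in the frame of tablet_edge between -0.045 and -0.012 m and angle between clip's own z axis and vertical below 0.26 rad and angle between the x axis of clip and the x axis of tablet_edge, either way round below 0.26 rad and value of joint back_panel below 0.012 rad and linear speed of clip below 0.02 m/s and distance of spare_clip from where it was at the start of the episode below 0.02 m); the robot touches nothing.
It also fails if it takes over 35 s, if anything falls off the work surface, if the arm or the gripper's body presses on something with over 40 N, if the wrist force passes 120 N, or if a joint passes its speed limit or range.

## Working session

There is one attempt and no reset: what is moved stays moved. The work goes in short steps, Python scripts to look and compute and a tool call to move; the robot and the scene stay as the last step left them, time stands still between calls to the robot, and variables do not carry over. Pictures are saved under pics/ and viewed, at most 10 in all, crops included, and the job is handed in when it is done.

Besides the shell and the picture viewer there is one more tool, called by a JSON object that holds its "api" and its "payload", one argument or row to a line. play_rows: Moves the arm, as the interface text tells. Its arguments: {"type":"object","properties":{"deltas":{"type":"array","items":{"type":"array","items":{"type":"number","minimum":-1,"maximum":1}}},"gripper":{"type":"number"}},"required":["deltas"]}

```bash
mkdir -p pics; cat > h.py <<'E'
from plant import *
import numpy as np, cv2
def px2w(name,u,v,d,m=None):
    m=m or camera_model(name); x=(u-m['cx'])/m['fx']; y=(v-m['cy'])/m['fy']
    a,b=x,y
    for _ in range(20):
        s=1+m['k1']*(a*a+b*b); a,b=x/s,y/s
    return (np.linalg.inv(m['world_to_cam'])@np.array([a*d,b*d,d,1]))[:3]
def cloud(name,D,m=None):
    m=m or camera_model(name); v,u=np.mgrid[:384,:512]
    x=(u-m['cx'])/m['fx']; y=(v-m['cy'])/m['fy'];a,b=x,y
    for _ in range(20):
        s=1+m['k1']*(a*a+b*b); a,b=x/s,y/s
    P=np.stack([a*D,b*D,D,np.ones_like(D)],-1)
    W=(P@np.linalg.inv(m['world_to_cam']).T)[...,:3]; W[D==0]=np.nan
    return W
E
python3 - <<'E'
from h import *
print(get_obs())
for n in ("scene","top"):
    m=camera_model(n); I,D=snapshot(n); cv2.imwrite(f"pics/{n}0.png",cv2.resize(I,(800,600),interpolation=cv2.INTER_CUBIC)); np.savez(f"{n}0.npz",I=I,D=D,W=cloud(n,D,m))
E
```

```text
{'clock': 0.0, 'joint_pos': array([-4.98425299e+01,  2.05929819e+01,  6.33841805e-01, -1.87913880e-02,
       -7.01356089e+01, -1.65071574e+01]), 'qvel': array([ 0.01278024, -0.06532431,  0.0487354 , -0.04523494, -0.03121267,
        0.07941507]), 'tau': array([ 5.36458665e-04, -5.82726073e+01,  2.93063325e+01,  6.99733302e+00,
        6.89477936e-03, -1.80313100e-04]), 'tool_pos': array([ 0.27057208, -0.61790439,  0.2446099 ]), 'orientation': array([ 1.79904137e+02, -9.98706631e-03, -1.56356079e+02]), 'force': array([ 0.41267039, -0.61970762,  0.20397444]), 'moment': array([0.03389293, 0.02361073, 0.02845208]), 'gripper_force': 0.0, 'opening': 0.08729259333443419}
```

View pics/scene0.png

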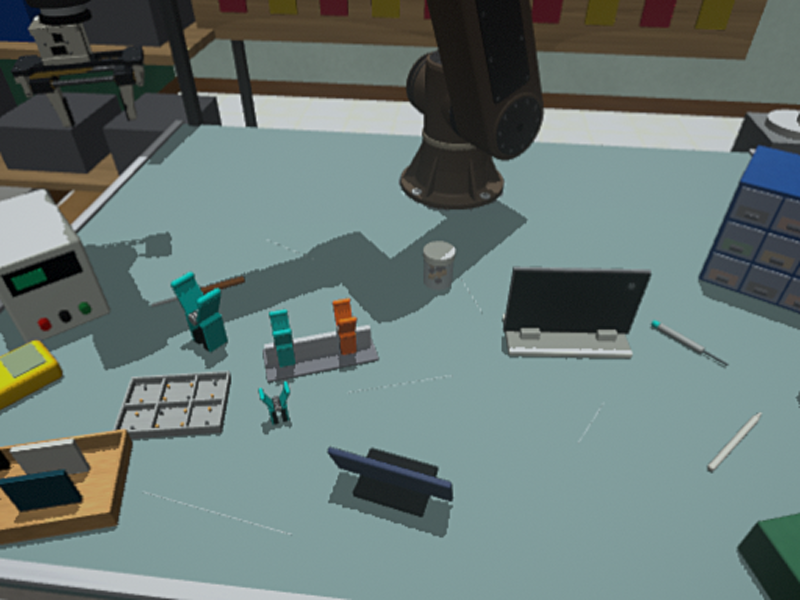

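View pics/top0.png

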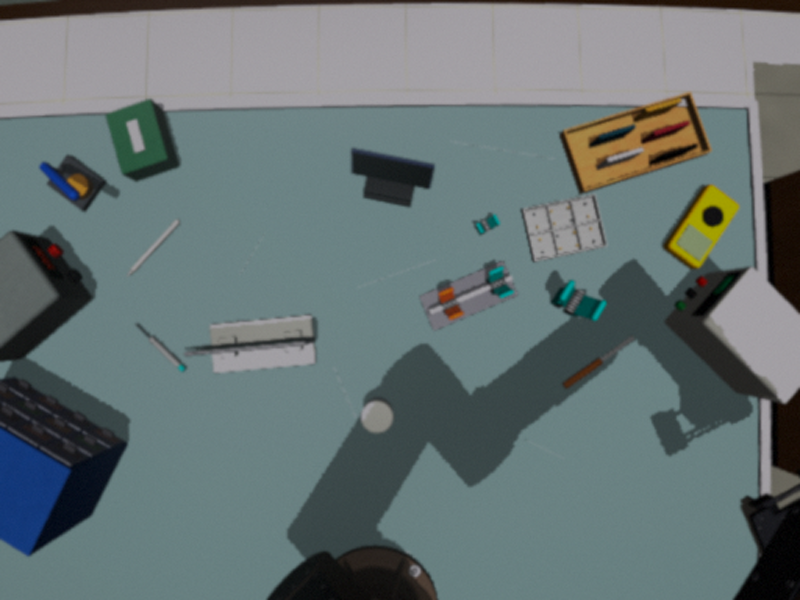

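Scene (800 px scale): the mid-sized turquoise clip is on the strip at scene (283,335) and top (500,283). The orange one is beside it, and the tablet is at scene (575,300) and top (250,345).

```bash
python3 - <<'E'
from h import *
for n,bc,bo,bt in (("top",(485,262,518,300),(435,282,468,322),(180,310,325,380)),("scene",(262,300,300,372),(328,295,360,360),(495,262,655,362))):
    z=np.load(n+"0.npz"); I,D,W=z['I'].astype(int),z['D'],z['W']
    H=cv2.cvtColor(z['I'],cv2.COLOR_BGR2HSV).astype(int)
    def sub(b): 
        s=np.zeros(D.shape,bool); s[int(b[1]*.64):int(b[3]*.64),int(b[0]*.64):int(b[2]*.64)]=1; return s
    for k,b,lo,hi in (("clip",bc,80,98),("orange",bo,3,20)):
        P=W[sub(b)&(H[...,0]>=lo)&(H[...,0]<=hi)&(H[...,1]>150)&(D>0)]
        print(n,k,len(P)); 
        for a in (0,.03,.06,.07,.078):
            Q=P[(P[:,2]>a)]
            if len(Q)>3: print(a,len(Q),Q.mean(0).round(4),Q.min(0).round(4),Q.max(0).round(4))
    s=sub(bt)&(D>0); P=W[s]; 
    for a in (.02,.06,.1,.125,.13,.134):
        Q=P[(P[:,2]>a)]; 
        if len(Q)<5: continue
        c=Q[:,:2].mean(0); u=np.linalg.svd(Q[:,:2]-c,full_matrices=0)[2]; t=(Q[:,:2]-c)@u.T
        print(n,'tab',a,len(Q),c.round(4),u[0].round(4),t.min(0).round(4),t.max(0).round(4),Q[:,2].max().round(4), 'mid',(c+u[0]*(t[:,0].min()+t[:,0].max())/2).round(4))
    # strip: non-coloured points between z .03 and .05 around clips
    b=(415,255,525,335) if n=="top" else (258,320,385,385)
    P=W[sub(b)&(D>0)&(H[...,1]<110)]; Q=P[(P[:,2]>.032)&(P[:,2]<.05)]
    c=Q[:,:2].mean(0);u=np.linalg.svd(Q[:,:2]-c,full_matrices=0)[2];t=(Q[:,:2]-c)@u.T
    print('strip',len(Q),c,u[0],t.min(0),t.max(0))
    for nm,b in (("clip",(478,255,525,305)),("tab",(175,300,330,385))) if n=="top" else (("clip",(255,290,390,390)),("tab",(490,255,660,370))):
        a=z['I'][int(b[1]*.64):int(b[3]*.64),int(b[0]*.64):int(b[2]*.64)]
        cv2.imwrite(f"pics/c_{n}_{nm}.png",cv2.resize(a,(400,300),interpolation=cv2.INTER_CUBIC))
g=[[cv2.imread(f"pics/c_{n}_{k}.png") for k in("clip","tab")] for n in("top","scene")]
cv2.imwrite("pics/grid.png",np.vstack([np.hstack(r) for r in g]))
for n in("top","scene"): print(n,np.linalg.inv(camera_model(n)['world_to_cam'])[:3,3])
E
```

```text
top clip 126
0 126 [ 0.5963 -0.2256  0.0723] [ 0.5699 -0.2464  0.0523] [ 0.6212 -0.2067  0.0909]
0.03 126 [ 0.5963 -0.2256  0.0723] [ 0.5699 -0.2464  0.0523] [ 0.6212 -0.2067  0.0909]
0.06 100 [ 0.5962 -0.2258  0.0765] [ 0.5699 -0.2464  0.0602] [ 0.6212 -0.2067  0.0909]
0.07 67 [ 0.5962 -0.2257  0.0823] [ 0.5699 -0.2464  0.07  ] [ 0.6212 -0.2067  0.0909]
0.078 50 [ 0.5966 -0.2256  0.0854] [ 0.5699 -0.2464  0.0806] [ 0.6212 -0.2067  0.0909]
top orange 121
0 121 [ 0.561  -0.1393  0.0727] [ 0.5362 -0.1575  0.0486] [ 0.5871 -0.1206  0.0893]
0.03 121 [ 0.561  -0.1393  0.0727] [ 0.5362 -0.1575  0.0486] [ 0.5871 -0.1206  0.0893]
0.06 95 [ 0.5605 -0.1397  0.0774] [ 0.5362 -0.1575  0.0607] [ 0.5871 -0.1206  0.0893]
0.07 67 [ 0.561  -0.1396  0.0825] [ 0.5362 -0.1575  0.0701] [ 0.5871 -0.1206  0.0893]
0.078 51 [ 0.5618 -0.1391  0.0857] [ 0.5362 -0.1575  0.0815] [ 0.5871 -0.1206  0.0893]
top tab 0.02 577 [0.4934 0.1945] [ 0.0798 -0.9968] [-0.1042 -0.0397] [0.0954 0.0173] 0.1411 mid [0.4931 0.1989]
top tab 0.06 371 [0.4933 0.1944] [ 0.0795 -0.9968] [-0.1044 -0.0068] [0.0953 0.0078] 0.1411 mid [0.
[... 1652 characters left out ...]
115] [0.1016 0.0053] 0.1395 mid [0.4978 0.2019]
scene tab 0.1 1385 [0.4979 0.201 ] [-0.0791  0.9969] [-0.0995 -0.0116] [0.1013 0.0052] 0.1395 mid [0.4978 0.202 ]
scene tab 0.125 651 [0.4967 0.2014] [-0.0835  0.9965] [-0.0995 -0.0105] [0.1009 0.0067] 0.1395 mid [0.4967 0.2021]
scene tab 0.13 514 [0.496  0.2017] [-0.084   0.9965] [-0.0998 -0.0098] [0.1006 0.0075] 0.1395 mid [0.4959 0.2021]
scene tab 0.134 371 [0.4949 0.2028] [-0.0825  0.9966] [-0.101  -0.0087] [0.0993 0.0084] 0.1395 mid [0.4949 0.202 ]
strip 270 [ 0.57808052 -0.17858912] [ 0.37808173 -0.92577222] [-0.08062687 -0.00817252] [0.07883511 0.01325936]
top [ 0.53885439 -0.05003296  1.07952482]
scene [1.18757645 0.00712377 0.63636317]
```

View pics/grid.png

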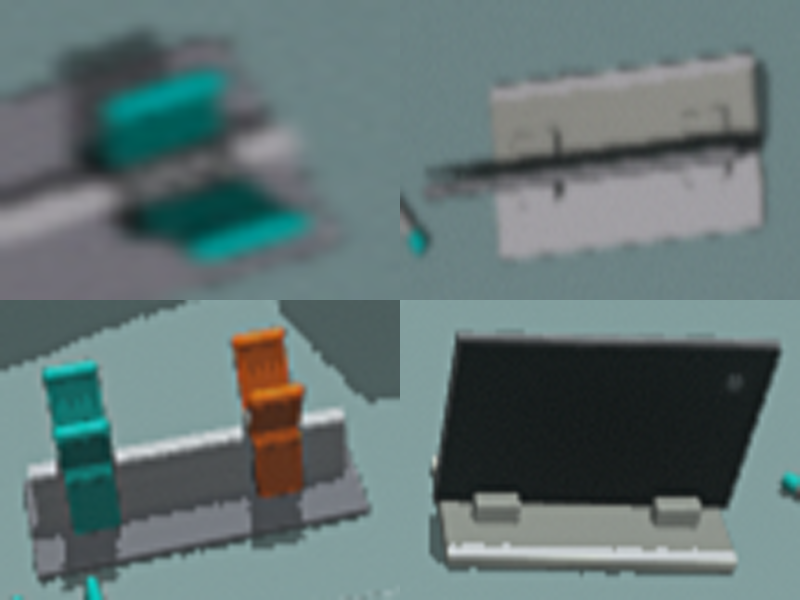

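The grid crop shows the clip's two grips along the pinch direction, about 22° off world x. The tablet's back, with its lens, faces world +x. I'll go above the clip first.

{"api": "play_rows", "payload": {
  "deltas": [
    [0.0203,0.0245,0,0,0,0.0246],
    [0.0203,0.0245,0,0,0,0.0246],
    [0.0203,0.0245,0,0,0,0.0246],
    [0.0203,0.0245,0,0,0,0.0246],
    [0.0203,0.0245,0,0,0,0.0246],
    [0.0203,0.0245,0,0,0,0.0246],
    [0.0203,0.0245,0,0,0,0.0246],
    [0.0203,0.0245,0,0,0,0.0246],
    [0.0203,0.0245,0,0,0,0.0246],
    [0.0203,0.0245,0,0,0,0.0246]
  ],
  "gripper": 1
}}

```text
clock: 1.1
tool_pos: [0.4335, -0.4212, 0.2452]
orientation: [180.0, 0.0, -111.9]
force: [0.6, -0.5, -0.5]
opening: 0.0875
gripper_force: 0.0
```

{"api": "play_rows", "payload": {
  "deltas": [
    [0.0203,0.0245,0,0,0,0.0246],
    [0.0203,0.0245,0,0,0,0.0246],
    [0.0203,0.0245,0,0,0,0.0246],
    [0.0203,0.0245,0,0,0,0.0246],
    [0.0203,0.0245,0,0,0,0.0246],
    [0.0203,0.0245,0,0,0,0.0246],
    [0.0203,0.0245,0,0,0,0.0246],
    [0.0203,0.0245,0,0,0,0.0246],
    [0.0203,0.0245,0,0,0,0.0246],
    [0.0203,0.0245,0,0,0,0.0246]
  ]
}}

```text
clock: 2.1
tool_pos: [0.5959, -0.2253, 0.2451]
orientation: [180.0, 0.0, -67.6]
force: [-0.3, -0.9, 0.1]
opening: 0.0878
gripper_force: 0.0
```

```bash
cat > w.py <<'E'
import sys
from h import *
o=get_obs(); m=camera_model("wrist"); I,D=snapshot("wrist"); k=sys.argv[1]
np.savez(k+".npz",I=I,D=D,W=cloud("wrist",D,m)); cv2.imwrite(f"pics/{k}.png",cv2.resize(I,(800,600),interpolation=cv2.INTER_CUBIC))
print(o['clock'],o['tool_pos'],o['orientation'],o['joint_pos'].round(1),o['opening'],np.linalg.inv(m['world_to_cam'])[:3,3])
E
python3 w.py w1; python3 - <<'E'
from h import *
z=np.load('w1.npz');W,I,D=z['W'],z['I'],z['D'];H=cv2.cvtColor(I,cv2.COLOR_BGR2HSV).astype(int)
s=(H[...,0]>=80)&(H[...,0]<=98)&(H[...,1]>150)&(D>0)&(W[...,2]>.078)&(W[...,2]<.1)
n,l=cv2.connectedComponents(s.astype(np.uint8))
for i in range(1,n):
    P=W[l==i]
    if len(P)<30: continue
    c=P[:,:2].mean(0);u=np.linalg.svd(P[:,:2]-c,full_matrices=0)[2];t=(P[:,:2]-c)@u.T
    print(len(P),P.mean(0),P[:,2].max(),u[0],np.ptp(t,axis=0))
    mid=c+((t.max(0)+t.min(0))/2)@u; print(mid)
E
```

```text
2.1 [ 0.59591516 -0.22531601  0.24510872] [ 1.79961099e+02  2.96793171e-02 -6.76061426e+01] [ -3.2  17.1  -4.4  -0.  -68.6  25.6] 0.08776884800141446 [ 0.62629455 -0.2983934   0.38383828]
1090 [ 0.55073622 -0.37971482  0.08897698] 0.09994359654708984 [-0.83581217  0.5490155 ] [0.03568501 0.01254367]
[ 0.55090593 -0.37914187]
88 [ 0.57485907 -0.34410539  0.08141297] 0.08883779382474227 [-0.84620327  0.53286023] [0.03498763 0.00512064]
[ 0.57445484 -0.34299664]
57 [ 0.61976867 -0.22693595  0.08495342] 0.08675188796083111 [-0.47550636  0.87971228] [0.0093498  0.00593254]
[ 0.61965423 -0.22679472]
```

View pics/w1.png

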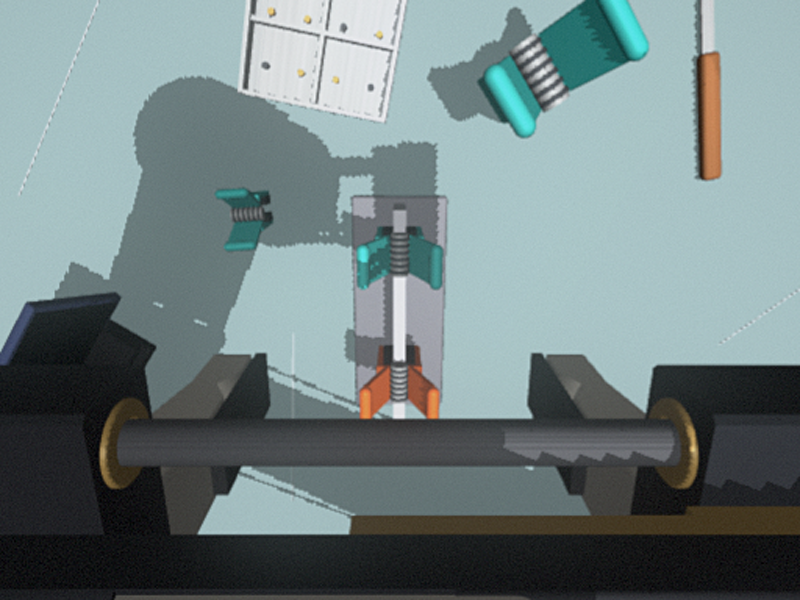

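The wrist view shows the strip vertical on the image centre column (400). The turquoise clip is at (400,258), the orange one nearer at (400,385), and the large and small lookalikes are off to the sides.

```bash
python3 - <<'E'
from h import *
z=np.load('w1.npz');W,I,D=z['W'],z['I'],z['D'];H=cv2.cvtColor(I,cv2.COLOR_BGR2HSV).astype(int)
R=np.array([[.9265,.376],[-.376,.9265]])
for lo,hi,c in ((75,100,[.596,-.2266]),(2,20,[.561,-.139])):
    s=(H[...,0]>=lo)&(H[...,0]<=hi)&(H[...,1]>90)&(D>0)
    L=(W[...,:2]-np.array(c))@R.T
    s&=(abs(L)<.045).all(-1)
    for a,b in ((.05,.076),(.076,.1)):
        for sg in (-1,1):
            k=s&(W[...,2]>a)&(W[...,2]<b)&(L[...,0]*sg>0); 
            if k.sum()>5: print(a,sg,k.sum(),L[k].min(0).round(4),L[k].max(0).round(4),np.nanpercentile(W[k][:,2],98))
E
```

```text
0.05 -1 325 [-0.0213 -0.0136] [-0.0058  0.0109] 0.07495112816197375
0.05 1 339 [ 0.0066 -0.0135] [0.0223 0.0127] 0.07510004998332101
0.076 -1 212 [-0.0251 -0.0141] [-0.018   0.0117] 0.08656455932594107
0.076 1 200 [ 0.0184 -0.0139] [0.0256 0.0118] 0.08675250819901867
0.05 -1 268 [-0.0222 -0.0143] [-0.0072  0.0103] 0.07460121176203917
0.05 1 267 [ 0.006  -0.0143] [0.0202 0.0111] 0.07432322064976149
0.076 -1 161 [-0.0263 -0.0146] [-0.0187  0.0063] 0.0865778711225958
0.076 1 158 [ 0.0177 -0.0146] [0.025  0.0076] 0.08657620829127911
```

{"api": "play_rows", "payload": {
  "deltas": [
    [0.0005,-0.0028,-0.0258,0,0,-0.0015],
    [0,0,-0.0258,0,0,0],
    [0,0,-0.0258,0,0,0],
    [0,0,-0.0258,0,0,0],
    [0,0,-0.0258,0,0,0],
    [0,0,-0.0258,0,0,0],
    [0,0,-0.0258,0,0,0],
    [0,0,-0.0258,0,0,0],
    [0,0,0,0,0,0]
  ]
}}

```text
clock: 3.05
tool_pos: [0.5936, -0.2282, 0.0771]
orientation: [179.7, 0.2, -68.1]
force: [-0.9, -0.5, 0.3]
opening: 0.0877
gripper_force: 0.0
```

{"api": "play_rows", "payload": {
  "deltas": [
    [0,0,0,0,0,0],
    [0,0,0,0,0,0],
    [0,0,0,0,0,0],
    [0,0,0,0,0,0],
    [0,0,0,0,0,0],
    [0,0,0,0,0,0],
    [0,0,0,0,0,0],
    [0,0,0,0,0,0]
  ],
  "gripper": -1
}}

```text
clock: 3.85
tool_pos: [0.599, -0.2291, 0.0839]
orientation: [-179.7, -0.2, -68.0]
force: [0.6, 1.9, 16.1]
opening: 0.0292
gripper_force: 9.6
```

{"api": "play_rows", "payload": {
  "deltas": [
    [0,0,0,0,0,0],
    [0,0,0,0,0,0],
    [0,0,0,0,0,0]
  ]
}}

```text
clock: 4.15
tool_pos: [0.5992, -0.2291, 0.084]
orientation: [-179.7, -0.3, -68.0]
force: [1.0, 1.4, 15.1]
opening: 0.0256
gripper_force: 30.0
```

```bash
python3 w.py w2
```

```text
4.15 [ 0.59916526 -0.22908499  0.08403778] [-179.66460513   -0.25443826  -67.96741572] [ -3.5  25.2 -15.2   0.1 -49.2  25.4] 0.025558930068737305 [ 0.62797616 -0.30204983  0.22310673]
```

View pics/w2.png

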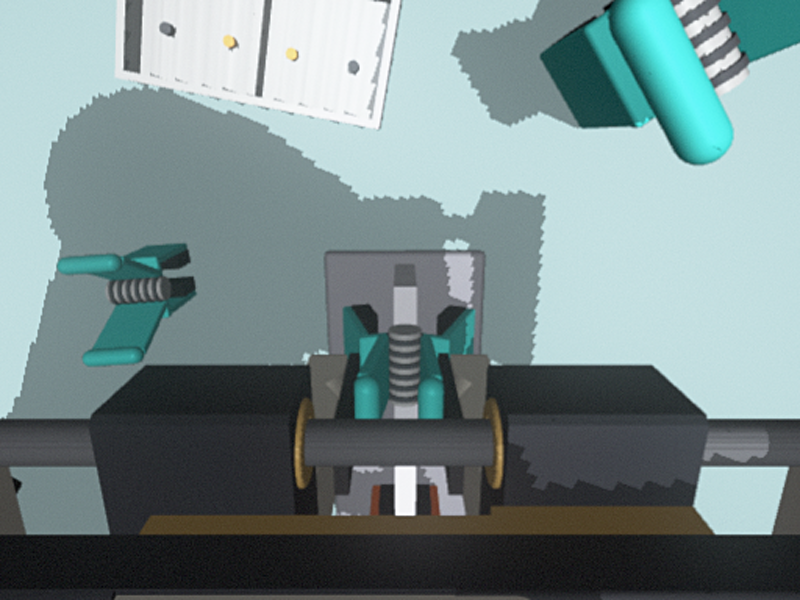

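The clip is pinched open: grips at (368,400) and (430,400), jaws spread on both sides of the strip. I'll lift it straight up.

{"api": "play_rows", "payload": {
  "deltas": [
    [0,0,0.01,0,0,0],
    [0,0,0.02,0,0,0],
    [0,0,0.03,0,0,0],
    [0,0,0.03,0,0,0],
    [0,0,0.03,0,0,0],
    [0,0,0.03,0,0,0],
    [0,0,0.03,0,0,0],
    [0,0,0.03,0,0,0],
    [0,0,0.03,0,0,0],
    [0,0,0,0,0,0]
  ]
}}

```text
clock: 5.2
tool_pos: [0.5971, -0.229, 0.2765]
orientation: [-179.7, -0.2, -68.0]
force: [1.1, 0.6, -0.2]
opening: 0.0256
gripper_force: 30.0
```

```bash
python3 w.py w3; python3 - <<'E'
from h import *
I,D=snapshot("scene"); W=cloud("scene",D); np.savez("scene1.npz",I=I,D=D,W=W)
a=np.hstack([I[120:270,130:330],I[120:270,300:500]]); cv2.imwrite("pics/s1.png",cv2.resize(I[90:270,150:390],(800,600),interpolation=cv2.INTER_CUBIC))
E
```

```text
5.2 [ 0.59714271 -0.22901674  0.27653653] [-179.74056917   -0.19151671  -68.0406487 ] [ -3.5  16.1  -1.7   0.1 -71.9  25.4] 0.025585177574494113 [ 0.62609718 -0.30208598  0.41551978]
```

View pics/s1.png

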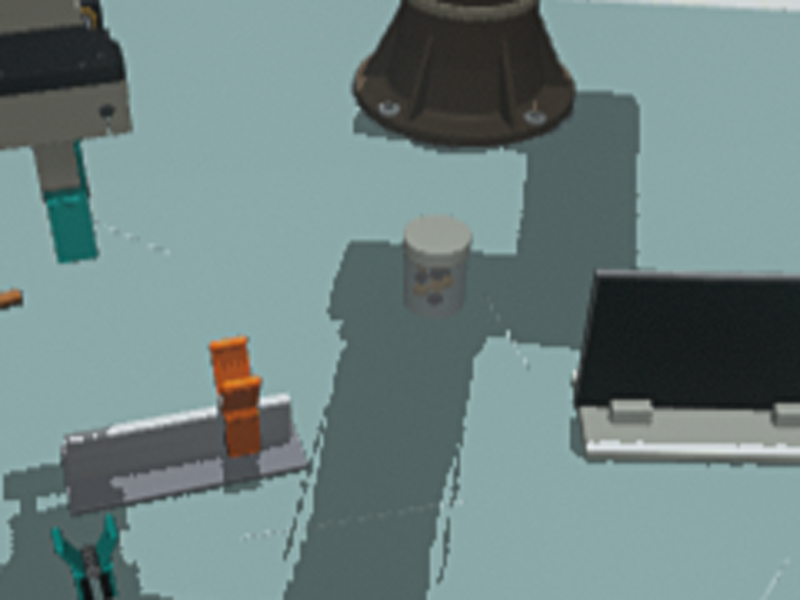

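The clip hangs straight in the gripper (jaws at (72,230)), the orange clip is still parked at (240,395), and the strip is otherwise empty. I'll move above the tablet.

{"api": "play_rows", "payload": {
  "deltas": [
    [-0.0081,0.0336,0,0,0,-0.006],
    [-0.0081,0.0336,0,0,0,-0.006],
    [-0.0081,0.0336,0,0,0,-0.006],
    [-0.0081,0.0336,0,0,0,-0.006],
    [-0.0081,0.0336,0,0,0,-0.006],
    [-0.0081,0.0336,0,0,0,-0.006],
    [-0.0081,0.0336,0,0,0,-0.006],
    [-0.0081,0.0336,0,0,0,-0.006]
  ]
}}

```text
clock: 6.1
tool_pos: [0.5429, -0.0126, 0.2711]
orientation: [179.9, 0.0, -76.8]
force: [0.7, 0.3, -1.3]
opening: 0.0254
gripper_force: 30.0
```

{"api": "play_rows", "payload": {
  "deltas": [
    [-0.0081,0.0336,0,0,0,-0.006],
    [-0.0081,0.0336,0,0,0,-0.006],
    [-0.0081,0.0336,0,0,0,-0.006],
    [-0.0081,0.0336,0,0,0,-0.006],
    [-0.0081,0.0336,0,0,0,-0.006],
    [-0.0081,0.0336,0,0,0,-0.006],
    [-0.0081,0.0336,0,0,0,-0.006],
    [-0.0081,0.0336,0,0,0,-0.006],
    [0,0,0,0,0,0],
    [0,0,0,0,0,0]
  ]
}}

```text
clock: 7.1
tool_pos: [0.4915, 0.2017, 0.2713]
orientation: [179.9, -0.1, -85.3]
force: [0.8, -0.2, 0.4]
opening: 0.0257
gripper_force: 30.0
```

```bash
python3 w.py w4; python3 - <<'E'
from h import *
I,D=snapshot("scene"); W=cloud("scene",D); H=cv2.cvtColor(I,cv2.COLOR_BGR2HSV).astype(int)
cv2.imwrite("pics/s2.png",np.hstack([cv2.resize(I[60:240,300:430],(400,554)),cv2.resize(cv2.imread("pics/w4.png"),(400,554))]))
R=np.array([[.9968,.08],[-.08,.9968]])
L=W.copy(); L[...,:2]=(W[...,:2]-np.array([.494,.2005]))@R.T
s=(H[...,0]>=75)&(H[...,0]<=100)&(H[...,1]>90)&(D>0)&(abs(L[...,0])<.06)&(abs(L[...,1])<.06)&(W[...,2]>.145)
print(s.sum(),L[s].min(0),L[s].max(0))
z=np.load("w4.npz");I,D,W=z['I'],z['D'],z['W'];H=cv2.cvtColor(I,cv2.COLOR_BGR2HSV).astype(int)
L=W.copy(); L[...,:2]=(W[...,:2]-np.array([.494,.2005]))@R.T
s=(H[...,0]>=75)&(H[...,0]<=100)&(H[...,1]>90)&(D>0)&(abs(L[...,0])<.06)&(abs(L[...,1])<.06)&(W[...,2]>.145)
print(s.sum(),L[s].min(0),L[s].max(0))
k=(D>0)&(abs(L[...,0])<.03)&(abs(L[...,1])<.12)&(W[...,2]>.128)&(W[...,2]<.145)&~s
print('edge',k.sum())
for y in np.arange(-.1,.1,.02):
    q=k&(L[...,1]>y)&(L[...,1]<y+.02)
    if q.sum()>5: print(y.round(2),q.sum(),L[q][:,0].min().round(4),L[q][:,0].max().round(4),np.median(L[q][:,2]).round(4), L[q][:,1].min().round(4))
E
```

```text
7.1 [0.49154412 0.20171431 0.2713207 ] [ 1.79890150e+02 -6.51961662e-02 -8.52510966e+01] [ 43.5   6.1 -15.   -0.  -69.1 -38.7] 0.02571394558491027 [0.49836855 0.12310091 0.41013566]
338 [-0.02733064 -0.00985809  0.20233656] [0.02215211 0.01633942 0.28095932]
2657 [-0.03422202 -0.03034493  0.20294965] [0.05193104 0.01665702 0.36042203]
edge 1815
-0.1 292 -0.0056 0.0071 0.1363 -0.0992
-0.08 310 -0.0057 0.0073 0.1364 -0.0799
-0.06 276 -0.0058 0.0073 0.1363 -0.06
-0.04 264 -0.006 0.0067 0.1363 -0.0399
-0.02 249 -0.0061 0.0068 0.1364 -0.0199
0.0 263 -0.0062 0.007 0.1362 0.0
0.02 85 -0.0062 0.007 0.1359 0.0201
0.06 26 -0.0057 0.0046 0.1363 0.0769
0.08 50 -0.0057 0.0065 0.1363 0.0803
```

View pics/s2.png

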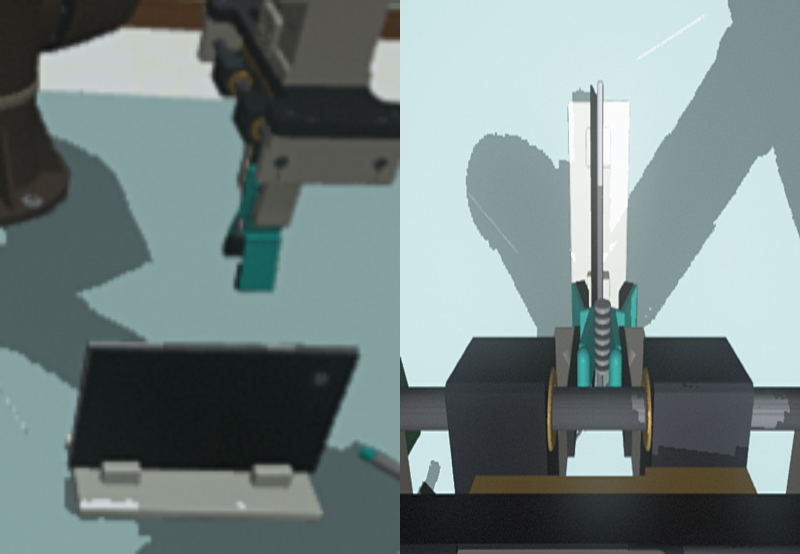

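The clip is aligned over the tablet: the edge runs straight between the spread jaws in the wrist view. The point is at local x ≈ −1.5 mm, and the clip is 3 mm off in y. I'll correct that and go down 92 mm.

{"api": "play_rows", "payload": {
  "deltas": [
    [0.0025,-0.0037,-0.0115,0,0,0],
    [0,0,-0.0115,0,0,0],
    [0,0,-0.0115,0,0,0],
    [0,0,-0.0115,0,0,0],
    [0,0,-0.0115,0,0,0],
    [0,0,-0.0115,0,0,0],
    [0,0,-0.0115,0,0,0],
    [0,0,-0.0115,0,0,0],
    [0,0,-0.0115,0,0,0],
    [0,0,-0.0115,0,0,0]
  ]
}}

```text
clock: 8.2
tool_pos: [0.4943, 0.1986, 0.1797]
orientation: [-180.0, 0.0, -85.3]
force: [-1.3, -0.6, 0.5]
opening: 0.0258
gripper_force: 30.0
```

{"api": "play_rows", "payload": {
  "deltas": [
    [0,0,0,0,0,0],
    [0,0,0,0,0,0]
  ]
}}

```text
clock: 8.4
tool_pos: [0.4942, 0.1986, 0.1801]
orientation: [180.0, -0.0, -85.3]
force: [-0.2, 0.0, -0.2]
opening: 0.0257
gripper_force: 30.0
```

```bash
python3 w.py w5; cat > chk.py <<'E'
import sys
from h import *
I,D=snapshot("scene"); W=cloud("scene",D); H=cv2.cvtColor(I,cv2.COLOR_BGR2HSV).astype(int)
k=sys.argv[1]
cv2.imwrite(f"pics/{k}.png",np.hstack([cv2.resize(I[100:240,300:430],(400,554),interpolation=cv2.INTER_CUBIC),cv2.resize(cv2.imread(f"pics/{sys.argv[2]}.png"),(400,554))]))
R=np.array([[.9968,.08],[-.08,.9968]])
L=W.copy(); L[...,:2]=(W[...,:2]-np.array([.4925,.2005]))@R.T
s=(H[...,0]>=75)&(H[...,0]<=100)&(H[...,1]>90)&(D>0)&(abs(L[...,0])<.04)&(abs(L[...,1])<.04)&(W[...,2]>.08)
print(s.sum(),L[s].min(0),L[s].max(0))
j=s&(L[...,0]>0)&(L[...,2]<.125); print('jaw',np.median(L[j],axis=0),L[j].min(0),L[j].max(0))
E
python3 chk.py s3 w5
```

```text
8.4 [0.49421962 0.19858015 0.18011861] [ 1.79978820e+02 -1.17043687e-02 -8.53421101e+01] [ 43.   10.3 -22.6  -0.  -57.2 -38.3] 0.025737217766498763 [0.50072112 0.11983956 0.3188893 ]
290 [-0.02348697 -0.02280902  0.0921835 ] [0.02627193 0.02193105 0.18917403]
jaw [0.02166319 0.00251407 0.11601902] [ 0.00495269 -0.02280902  0.0921835 ] [0.02627193 0.02193105 0.12496929]
```

View pics/s3.png

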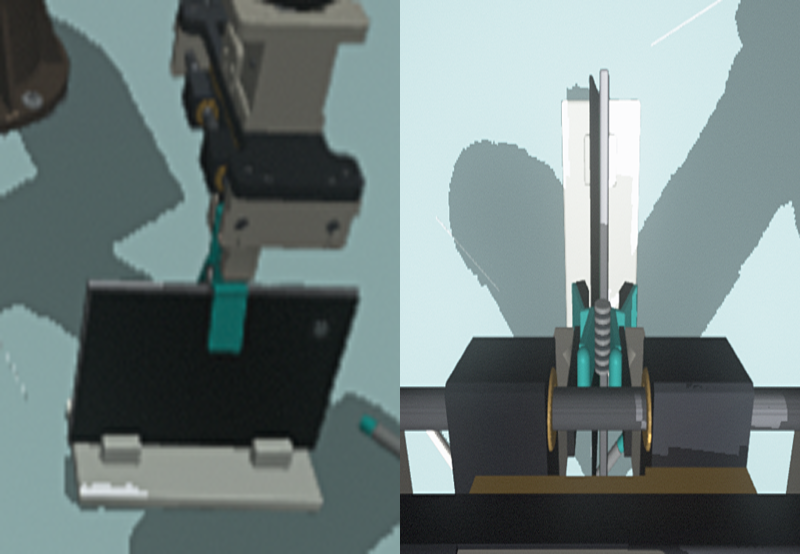

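The clip is astride the middle of the edge (its jaw at (228,318) on the back, the edge centred between the jaws), about 26 mm deep. I'll release it in stages.

{"api": "play_rows", "payload": {
  "deltas": [
    [0,0,0,0,0,0],
    [0,0,0,0,0,0],
    [0,0,0,0,0,0]
  ],
  "gripper": -0.2
}}

```text
clock: 8.8
tool_pos: [0.4943, 0.1986, 0.1805]
orientation: [-180.0, 0.0, -85.3]
force: [0.2, -0.1, -0.5]
opening: 0.0347
gripper_force: 5.6
```

{"api": "play_rows", "payload": {
  "deltas": [
    [0,0,0,0,0,0],
    [0,0,0,0,0,0],
    [0,0,0,0,0,0]
  ],
  "gripper": 0.1
}}

```text
clock: 9.1
tool_pos: [0.4944, 0.1986, 0.1805]
orientation: [-180.0, 0.0, -85.3]
force: [-0.3, 0.1, -0.1]
opening: 0.0474
gripper_force: 4.4
```

{"api": "play_rows", "payload": {
  "deltas": [
    [0,0,0,0,0,0],
    [0,0,0,0,0,0],
    [0,0,0,0,0,0],
    [0,0,0,0,0,0],
    [0,0,0,0,0,0],
    [0,0,0,0,0,0]
  ],
  "gripper": 1
}}

```text
clock: 9.7
tool_pos: [0.4943, 0.1986, 0.1805]
orientation: [-180.0, -0.0, -85.3]
force: [0.4, 0.3, -0.0]
opening: 0.0867
gripper_force: 0.0
```

{"api": "play_rows", "payload": {
  "deltas": [
    [0,0,0.01,0,0,0],
    [0,0,0.02,0,0,0],
    [0,0,0.025,0,0,0],
    [0,0,0.03,0,0,0],
    [0,0,0.03,0,0,0],
    [0,0,0.03,0,0,0],
    [0,0,0,0,0,0],
    [0,0,0,0,0,0]
  ]
}}

```text
clock: 10.5
tool_pos: [0.4943, 0.1987, 0.2973]
orientation: [-179.9, 0.1, -85.3]
force: [-0.7, 0.2, -1.8]
opening: 0.0873
gripper_force: 0.0
```

```bash
python3 w.py w6; python3 chk.py s4 w6
```

```text
10.5 [0.49434069 0.19868928 0.29727653] [-1.79933015e+02  6.16748839e-02 -8.53427435e+01] [ 43.    5.2 -12.5  -0.  -72.1 -38.3] 0.08730785541205553 [0.50063701 0.11977739 0.43593497]
504 [-0.02540346 -0.01278086  0.09915879] [0.0263993  0.01936294 0.19041102]
jaw [0.01380711 0.00265463 0.11576975] [ 0.00011418 -0.01032131  0.09915879] [0.01760239 0.01928975 0.1247339 ]
```

View pics/s4.png

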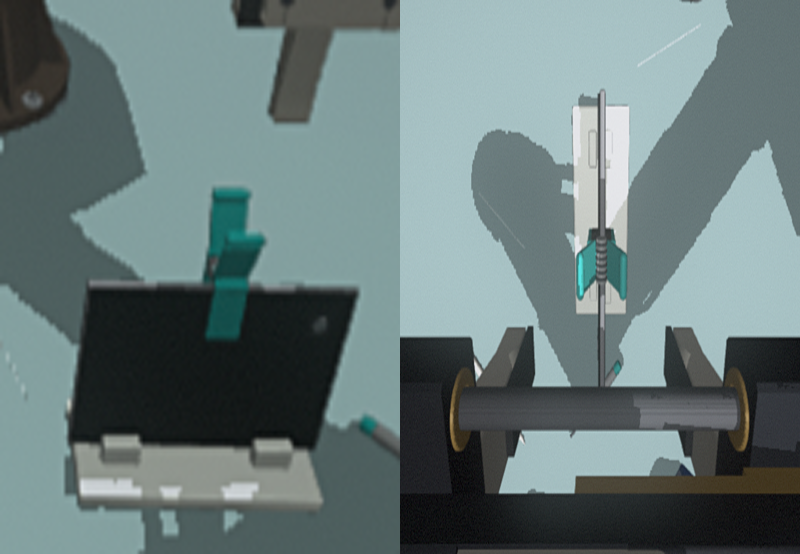

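The clip sits square on the middle of the edge (wrist view (602,262)). Its tips are about 25 mm below the edge, the panel gap is gone, and the gripper is clear.

```bash
python3 -c "
from plant import *
print(close_job())"
```

```text
the job is handed in; nothing more can be done
None
```

The turquoise clip is on the middle of the tablet's upper edge, straight and about 25 mm down, and the panel looks shut in the last picture; the orange clip stays parked, and the job was handed in at about 10.5 s with no verdict shown.

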